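# Hold a loaded tube carrier in the photometer slot

## Task

Drop the one long sample tube from the rack, foot down, into the empty bore of the tube carrier while the carrier stands in its dock, until it sits on the bottom of the bore, and let go of it. Then lift the carrier with both tubes by its tab, lower it upright through the slot in the photometer's lid until the top face of its metal block is flush with the lid, and finish the program there while still holding it: it must hang from the gripper, clear of the floor below the slot. Leave the other things on the bench where they are.

Things in the scene. Friction and masses are not known exactly. Their poses are not given: they have to be found in the camera images.
- sample: Sample tube: amber glass, round, 14 mm in diameter, 105 mm long overall, flat top; the top 22 mm is a white cap of the same diameter; foot edge bevelled 2 mm. 30 g nominal. Stands upright in one of the three wells of the rack and is the longest there. Origin: centre of its underside; z along the tube, up.
- short_a: Bystander: tube of the same make and diameter but only 80 mm long, standing in another well of the rack. Origin: centre of its underside.
- short_b: Bystander: second 80 mm tube in the rack. Origin: centre of its underside.
- rack: Fixed white plastic block, 50 (x) x 170 (y) x 50 (z) mm, with three round wells 16 mm wide and 40 mm deep in a row along its y axis, 56 mm apart, the middle one at its centre. The tubes stand on the well floors, 10 mm above the bench, so 65 mm of the sample tube and 40 mm of the short ones show. Origin: centre of the underside.
- carrier: Tube carrier, loose, about 0.35 kg: aluminium block 26 (x) x 96 (y) x 60 (z) mm with two bores (16 mm wide, 50 mm deep, open at the top) at y = -34 and +34 mm, and at its centre an upright dark steel tab, 10 (x) x 22 (y) mm, rising 65 mm above the block. Stands upright in the dock, underside 5 mm above the bench. A seated long tube stands 55 mm out of it. Origin: centre of the underside; z up.
- empty_bore (a point): Centre of the floor of the carrier's empty bore (carrier frame 0, -34, 10 mm); the bore's mouth is 50 mm above it. A seated tube's origin lies here. Axes as the carrier.
- full_bore (a point): The same for the bore that holds the reference tube (carrier frame 0, +34, 10 mm).
- tab (a point): Point on the carrier's tab at which to grip it, 40 mm above the block's top and 25 mm below the tab's top, on the centre line; pinch it across its 10 mm (carrier x). Axes as the carrier.
- reference: Reference tube, the same as the sample tube, already seated in the carrier's other bore, where it must stay. Origin: centre of its underside.
- dock: Fixed grey open tray, 42 (x) x 112 (y) x 25 (z) mm, walls and floor 5 mm thick, in which the carrier is parked with 3 mm play all round. Origin: centre of the underside.
- photometer: Fixed white box with a grey lid, 200 x 200 mm, 105 mm high. Origin: centre of the underside; its display faces -x; the slot lies 30 mm to -x of the lid's centre, black vents on the +x side.
- slot (a point): Centre of the slot in the photometer's lid, level with the lid's top face, 105 mm above the bench. The slot is 28 mm wide (x) and 98 mm long (y), 2 mm more than the carrier's block; lid 12 mm thick, upper edge bevelled 3 mm. Below is a wide empty chamber, its floor 99 mm below the lid's top. x, y across and along the slot, z up. The carrier may go in either way round.
- jar: Bystander: loose amber jar, 56 mm wide, 75 mm tall. Origin: centre of its underside.
- beaker: Bystander: loose clear beaker, 60 mm wide, 75 mm tall. Origin: centre of its underside.
- marker: Bystander: loose black marker pen lying on the bench, 14 mm thick, 130 mm long.
- wrench: Bystander: loose steel wrench lying on the bench, 140 mm long.
- solvent: Bystander: loose white bottle, 60 mm wide, 130 mm tall. Origin: centre of its underside.
Mind the look-alikes: they are no part of the job. Of the things shaped like the carrier, the aluminium one is meant.

How it is judged:
By the outcome, as a careful person would: the job done as asked, in the order asked, and still so for the second after the job is handed in, while the arm keeps its last pose, push and grip.
It also fails if it takes over 61 s, if anything falls off the work surface, if the arm or the gripper's body presses on something with over 40 N, if the wrist force passes 120 N, or if a joint passes its speed limit or range.

## Robot

A 7-joint arm with a two-finger parallel gripper is mounted at the origin on the work surface. World frame = base frame: x ahead of the robot, y to its left, z up, the work surface at z = 0. Lengths are in m, angles in rad, forces in N, time in s.
With the tool pointing down it reaches from about 0.35 to 0.9 m from the base axis. Payload 8.1 kg.
Tool frame: the origin (TCP) lies between the finger pads; the fingertips stand 17 mm ahead of it and the grasp point (between the pads) lies 2 mm behind it (env.tcp_to_tips is the distance from the TCP to the fingertips, in m); z points along the fingers, y is the line along which they close (so a half turn about z gives the same grasp; the last joint's range is limited). The gripper opens to 92 mm and grips with 3 to 60 N. Pads are 19 mm wide; open, the fingers measure 130 mm over their backs; the gripper's body (75 mm by 190 mm) begins 47 mm behind the grasp point.
Start: joints at [1.125, 0.434, 0.025, 1.573, -0.012, 1.134, -0.075], TCP at [0.21, -0.589, 0.244] pointing down, gripper open.
Joint ranges: [-2.62, 2.62], [-0.44, 2.09], [-1.27, 1.32], [0.08, 2.57], [-1.32, 4.46], [0.12, 2], [-2.74, 2.74]. Speed limits (rad/s): [2.22, 2.22, 3.01, 3.01, 3.14, 3.14, 3.14].

## Interface

Orientations are given as a rotation vector (axis times angle).
In Python, from station import env gives the robot as it stands.
- The arm moves only by the tool carry_out, never from a script. Its argument "steps" is a list of rows, each a list of 3 entries, a list of its own where there are three numbers: the shift along the tool's x, y, z in units of 30 mm (1.0 is 30 mm), then the turn about the tool's z in units of 6 degrees (1.0 is 6 degrees), then the closure, from -1 (fully open) to 1 (shut). A call has 1 to 12 rows; each row is the pose to reach, as a shift and turn from the pose commanded when the call began, along the tool's axes at that moment; what a row does not reach only later rows make up. A row lasts 1/12 s, in which the tool goes at most 41.7 mm and 7.16 degrees, less where a joint would pass 70% of its speed; a pose out of reach is approached as far as the arm can. A call with a gripper value outside its range is refused whole. The fingers move at their own pace and stop on an object; "newtons" is the grip in N (left out, the last holds). Time passes only in rows, so rows that repeat a pose let the fingers close. It gives the time, the measured TCP pose, the force, the opening and the grip force at its end, in the units of the state.
- env.sense(): the state, without advancing time (a new reading comes with each control period).
- env.get_image(name): name is "scene" or "side" or "wrist"; returns a dict with "image" (420x560x3 uint8, red, green, blue), "K" (3x3 intrinsics, pixels), "k1" (the pictures are not rectified: a ray, as slopes to the right and down, at radius r is drawn at 1 + k1 r^2 times it, then the intrinsics apply), "cam_to_world" (4x4, takes a point from camera to world coordinates). Camera axes: x right, y down, z forward; pixel columns grow to the right and rows downward; lengths in m; the calibration is good to about 2 mm. A picture is of the moment at which its call begins. There is no depth.
- env.close_job(): hands the job in; it is judged then, once.
The state is a dict: "time": time; "q": joint angles; "joint_velocities": joint speeds; "joint_efforts": joint torques, N m; "tool_pos": TCP position; "ee_rot": TCP orientation; "force": force on the tool from outside, world axes, zero at the start; "moment": the same for the moment, N m; "opening": finger opening in m; "gripper_force": force on a finger pad.
Only numpy, scipy, OpenCV 4.12 (cv2) and the standard library are available. Lean on these libraries where they do the work, as an engineer would, in place of code of your own. Each camera call takes 0.05 s, during which the arm holds its last target. There are 200 camera calls.

## Working session

There is one attempt and no reset: what is moved stays moved. The work goes in short steps, Python scripts to look and compute and a tool call to move; the robot and the scene stay as the last step left them, time stands still between calls to the robot, and variables do not carry over. Pictures are saved under pics/ and viewed, at most 10 in all, crops included, and the job is handed in when it is done.

Besides the shell and the picture viewer there is one more tool, called after "Emit:" as name(argument=value, ...), one argument or row to a line, values as JSON. carry_out: Moves the arm, as the interface text tells. Its arguments: {"type":"object","properties":{"steps":{"type":"array","items":{"type":"array"}},"newtons":{"type":"number"}},"required":["steps"]}

```bash
mkdir -p pics; ls; cat > h.py <<'E'
import numpy as np, cv2, json
from scipy.spatial.transform import Rotation as R
from station import env
def cam(name):
    d=env.get_image(name); np.savez('pics/%s.npz'%name,**d); return d
def load(name): return dict(np.load('pics/%s.npz'%name))
def dist(d): return np.array([float(d['k1']),0,0,0])
def proj(d,P):
    P=np.atleast_2d(P).astype(float); M=np.linalg.inv(d['cam_to_world'])
    return cv2.projectPoints(P,cv2.Rodrigues(M[:3,:3])[0],M[:3,3],d['K'],dist(d))[0][:,0]
def hit(d,uv,z):
    p=cv2.undistortPoints(np.array(uv,float).reshape(-1,1,2),d['K'],dist(d))[:,0]
    M=d['cam_to_world']; r=np.c_[p,np.ones(len(p))]@M[:3,:3].T; o=M[:3,3]
    return o+r*((z-o[2])/r[:,2])[:,None]
def save(d,fn,crop=None,s=1):
    im=d['image'][:,:,::-1]
    if crop: x0,y0,x1,y1=crop; im=im[y0:y1,x0:x1]
    cv2.imwrite('pics/'+fn,cv2.resize(im,None,fx=s,fy=s,interpolation=cv2.INTER_CUBIC))
E
python3 - <<'E'
from h import *
for n in('scene','side','wrist'):
    d=cam(n); print(n,d['K'].tolist(),d['k1'],d['cam_to_world'].round(3).tolist())
a=[load(n) for n in('scene','side')]
save(a[0],'scene0.png',None,1.4);save(a[1],'side0.png',None,1.4)
print(env.sense())
E
```

```text
pics
scene [[529.6110012341379, 0.0, 273.63430302813333], [0.0, 529.6110012341379, 208.89562056765124], [0.0, 0.0, 1.0]] -0.009016482405960239 [[0.539, 0.718, -0.442, 1.011], [0.843, -0.452, 0.294, -0.395], [0.011, -0.53, -0.848, 1.119], [0.0, 0.0, 0.0, 1.0]]
side [[395.8724803185621, 0.0, 277.6477675946578], [0.0, 395.8724803185621, 208.7037476620378], [0.0, 0.0, 1.0]] -0.053376692943009785 [[-0.995, -0.067, 0.076, 0.419], [-0.101, 0.715, -0.692, 0.749], [-0.008, -0.696, -0.718, 0.903], [0.0, 0.0, 0.0, 1.0]]
wrist [[369.20192983777577, 0.0, 281.3087451900956], [0.0, 369.20192983777577, 209.34881957487556], [0.0, 0.0, 1.0]] -0.05625798300426518 [[0.336, -0.909, -0.246, 0.277], [-0.942, -0.325, -0.087, -0.565], [-0.001, 0.261, -0.965, 0.385], [0.0, 0.0, 0.0, 1.0]]
{'time': 0.15, 'q': array([ 1.12539356,  0.43506824,  0.02499474,  1.57387358, -0.01158398,
        1.1339793 , -0.07511328]), 'joint_velocities': array([-8.34221846e-05, -1.00091137e-03,  9.07883627e-04, -4.09951808e-03,
        9.42696822e-05, -3.02670313e-04, -9.95733619e-04]), 'joint_efforts': array([ 7.40873365e-04, -6.68264580e+01,  9.85086076e-01, -3.14695179e+01,
       -6.05369615e-02,  3.92738683e-02,  1.37468301e-04]), 'tool_pos': array([ 0.20990306, -0.58832161,  0.24312779]), 'ee_rot': array([-3.09446290e+00, -5.35501753e-01,  5.19128667e-04]), 'force': array([0.08762459, 0.06566888, 0.10748104]), 'moment': array([ 0.01788642, -0.06548664,  0.00749576]), 'gripper_force': 0.0, 'opening': 0.09193910503403431}
```

View pics/scene0.png

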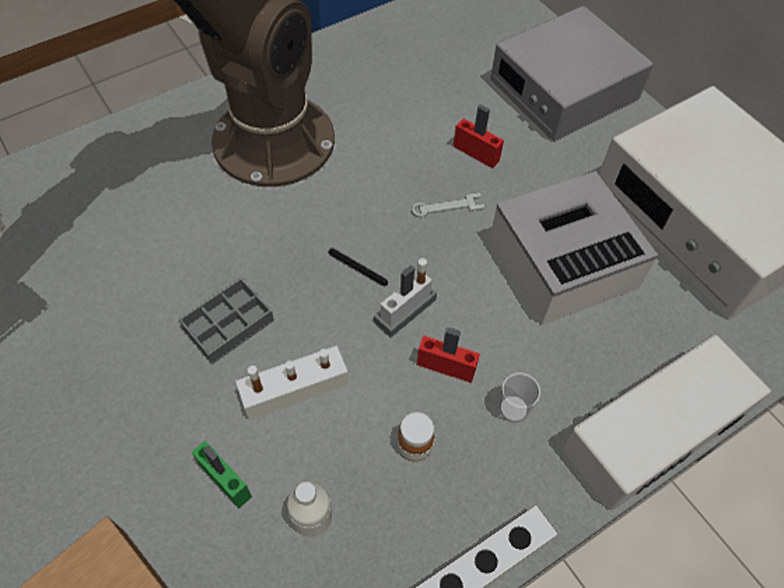

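View pics/side0.png

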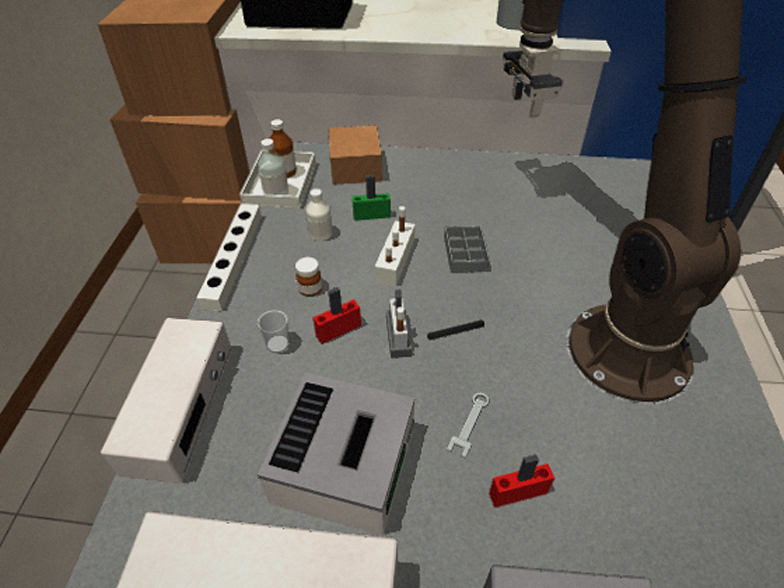

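The aluminium carrier stands at about (406,297) in the 1.4x scene picture. Its look-alikes are red at (448,357), red at (478,140) and green at (220,472). The sample is the tallest rack tube, at (254,378); the short ones are at (291,370) and (324,359). I'll confirm this in an enlarged crop.

```bash
python3 - <<'E'
from h import *
save(load('scene'),'sc1.png',(160,172,355,312),4)
d=load('side'); im=d['image'][:,:,::-1]
A=cv2.resize(im[270:375,185:300],None,fx=4.5,fy=4.5,interpolation=2)[:470]
B=cv2.resize(im[140:258,255:312],None,fx=4.5,fy=4.5,interpolation=2)
H=max(A.shape[0],B.shape[0]);C=np.zeros((H,A.shape[1]+B.shape[1],3),np.uint8)
C[:A.shape[0],:A.shape[1]]=A;C[:B.shape[0],A.shape[1]:]=B
print(C.shape,A.shape);cv2.imwrite('pics/sd1.png',C)
E
```

```text
(531, 774, 3) (470, 518, 3)
```

View pics/sc1.png

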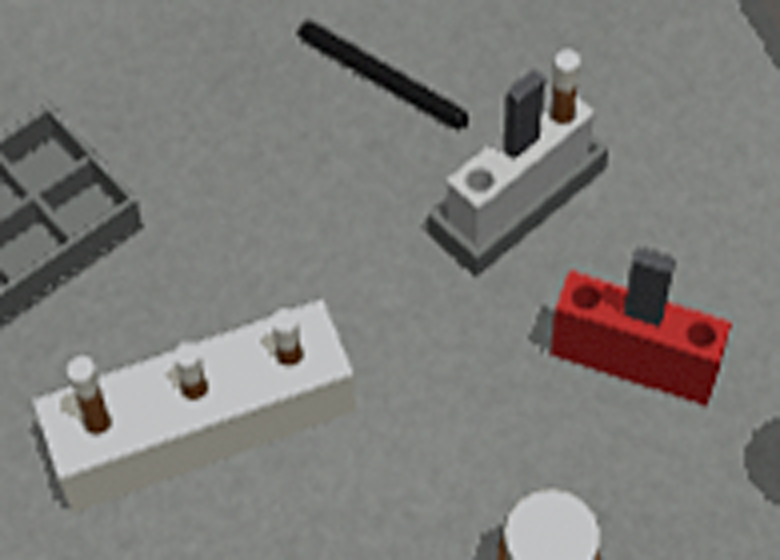

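View pics/sd1.png

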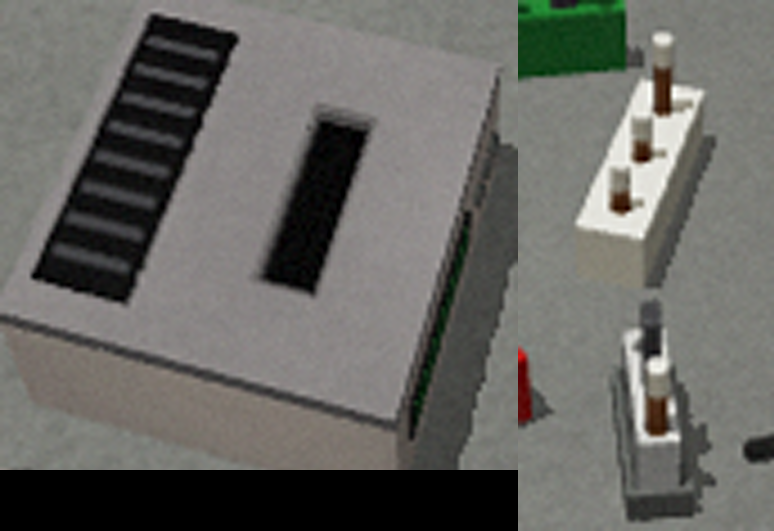

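The crops confirm which things are meant. The silver block in the grey dock is the carrier: its empty bore is at crop (480,180) and the reference tube at (565,60). The sample is the tall tube with its cap at (81,365). Next I'll measure each in both views and compare.

```bash
python3 - <<'E'
from h import *
S=load('scene');D=load('side')
s=lambda L:[((u+.5)/4-.5+160,(v+.5)/4-.5+172) for u,v in L]
A=lambda L:[((u+.5)/4.5-.5+185,(v+.5)/4.5-.5+270) for u,v in L]
B=lambda L:[((u-518+.5)/4.5-.5+255,(v+.5)/4.5-.5+140) for u,v in L]
o=lambda L:[(u/1.4,v/1.4) for u,v in L]
def sh(n,d,p,z): r=hit(d,p,z)[:,:2]*1000; print(n,r.round(1).tolist())
sh('rack S',S,s([(35,400),(324,300),(353,375),(65,476)]),.05)
sh('rack D',D,B([(640,82),(705,92),(645,243),(577,228)]),.05)
sh('sample S',S,s([(81,364)]),.115);sh('sample D',D,B([(663,40)]),.115)
sh('shorts S',S,s([(190,352),(287,318)]),.09);sh('shorts D',D,B([(641,124),(621,174)]),.09)
sh('ref S',S,s([(566,56)]),.12);sh('ref D',D,B([(657,366)]),.12)
sh('tab S',S,s([(526,82)]),.13);sh('tab D',D,B([(652,306)]),.13)
sh('bore S',S,s([(481,180)]),.065)
sh('lid D',D,A([(500,68),(392,418),(0,315)]),.105)
sh('lid S',S,o([(497,209),(597,173),(655,257),(546,297)]),.105)
sh('slot D',D,A([(318,108),(374,124),(314,294),(262,280)]),.105)
sh('slot S',S,o([(538,217),(585,204),(595,215),(551,231)]),.105)
E
```

```text
rack S [[468.3, -309.4], [499.8, -142.4], [549.0, -152.8], [517.6, -316.1]]
rack D [[519.5, -315.3], [469.4, -307.8], [499.4, -138.9], [548.1, -149.6]]
sample S [[495.5, -284.9]]
sample D [[499.8, -283.8]]
shorts S [[507.6, -229.2], [517.7, -174.5]]
shorts D [[509.6, -218.2], [518.3, -163.9]]
ref S [[471.4, 38.8]]
ref D [[476.0, 38.6]]
tab S [[479.5, 5.4]]
tab D [[482.5, -1.0]]
bore S [[487.8, -28.5]]
lid D [[435.1, 226.3], [470.8, 419.0], [662.2, 388.2]]
lid S [[444.3, 216.8], [474.4, 420.4], [666.5, 379.8], [630.3, 174.6]]
slot D [[527.2, 259.7], [497.2, 266.3], [514.7, 362.2], [540.7, 357.5]]
slot S [[496.0, 266.4], [517.4, 354.7], [545.3, 353.4], [531.5, 266.3]]
```

The views agree to a few mm. In mm: sample about (498,-284), carrier centre about (481,4) with yaw +12°, slot about (519,311) with yaw -10°. I'll add a helper that gives the moves in tool units.

```bash
cat >> h.py <<'E'
def go(x,y,z,yaw):
    """units from the measured pose to TCP (mm) with closing axis at yaw (deg)"""
    s=env.sense(); T=R.from_rotvec(s['ee_rot']).as_matrix()
    v=T.T@(np.array([x,y,z])/1000-s['tool_pos'])/.03
    yw=np.degrees(np.arctan2(T[1,1],T[0,1])); t=-((yaw-yw+90)%180-90)
    print('t',round(s['time'],2),'pos',(s['tool_pos']*1000).round(1),'yaw',yw.round(2),'tilt',np.degrees(np.arccos(-T[2,2])).round(2),'-> shift',v.round(2),'turn',round(t/6,2))
E
python3 -c "
from h import *
go(498,-284,190,-10.6)"
```

```text
t 0.15 pos [ 209.9 -588.3  243.1] yaw -70.36 tilt 0.07 -> shift [12.45 -6.32  1.78] turn -9.96
```

Emit:
carry_out(
  steps=[
    [[1.2,-0.6,0.2],-1,-1],
    [[2.4,-1.2,0.4],-2,-1],
    [[3.6,-1.8,0.5],-3,-1],
    [[4.8,-2.4,0.7],-4,-1],
    [[6.0,-3.0,0.9],-5,-1],
    [[7.2,-3.7,1.0],-6,-1],
    [[8.4,-4.3,1.2],-7,-1],
    [[9.6,-4.9,1.4],-8,-1],
    [[10.8,-5.5,1.6],-9,-1],
    [[12.45,-6.32,1.78],-10,-1],
    [[12.45,-6.32,1.78],-10,-1],
    [[12.45,-6.32,1.78],-10,-1],
  ],
  newtons=20,
)

```text
time: 1.15
tool_pos: [0.5011, -0.2796, 0.1898]
ee_rot: [-2.404, -2.02, -0.004]
force: [0.5, 0.3, 0.5]
opening: 0.0918
gripper_force: 0.0
```

```bash
python3 - <<'E'
from h import *
go(498,-284,190,-10.6)
d=cam('wrist'); save(d,'w1.png',None,1.4)
print(proj(d,[[.498,-.284,.115],[.498,-.284,.05],[.509,-.229,.09]])*1.4)
E
```

```text
t 1.15 pos [ 501.1 -279.6  189.8] yaw -9.93 tilt 0.17 -> shift [-0.16 -0.08 -0.01] turn 0.11
[[385.22475529 328.55378578]
 [386.96455517 291.06856715]
 [388.48026755 195.7138879 ]]
```

View pics/w1.png

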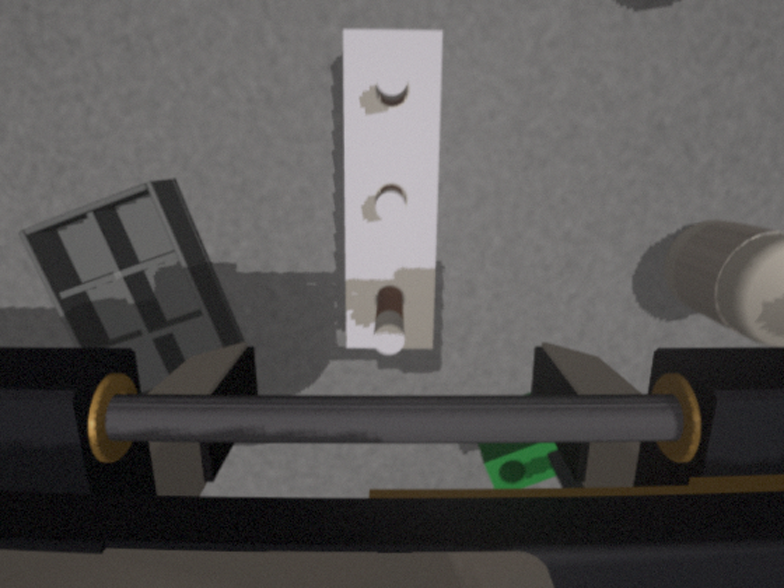

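The wrist view shows the sample's cap top at (389,340), just ahead of and between the open fingers; the short tubes are at (391,203) and (391,88), out of the way. My prediction for the cap was (385,329).

```bash
python3 - <<'E'
from h import *
d=load('wrist')
print(hit(d,[(389/1.4,340/1.4)],.115)*1000,hit(d,[(391/1.4,203/1.4),(391/1.4,88/1.4)],.09)*1000, hit(d,np.array([(343,30),(442,30),(433,348),(346,348)])/1.4,.05)*1000)
go(498,-287,190,-10.6)
go(498,-287,93,-10.6)
E
```

```text
[[ 498.70510275 -289.57994988  115.        ]] [[ 509.56628927 -232.48841765   90.        ]
 [ 518.32038172 -182.79838213   90.        ]] [[ 500.02552253 -146.3848004    50.        ]
 [ 549.10988032 -154.96591856   50.        ]
 [ 518.34155165 -322.30614059   50.        ]
 [ 468.53062079 -313.58037793   50.        ]]
t 1.2 pos [ 499.2 -282.4  189.9] yaw -10.14 tilt 0.07 -> shift [-0.16 -0.01 -0.  ] turn 0.08
t 1.2 pos [ 499.2 -282.4  189.9] yaw -10.14 tilt 0.07 -> shift [-0.16 -0.01  3.23] turn 0.08
```

Emit:
carry_out(
  steps=[
    [[-0.12,-0.01,0.5],0.08,-1],
    [[-0.12,-0.01,1.0],0.08,-1],
    [[-0.12,-0.01,1.6],0.08,-0.6],
    [[-0.12,-0.01,2.2],0.08,-0.4],
    [[-0.12,-0.01,2.8],0.08,-0.4],
    [[-0.12,-0.01,3.23],0.08,-0.4],
    [[-0.12,-0.01,3.23],0.08,-0.4],
    [[-0.12,-0.01,3.23],0.08,-0.4],
    [[-0.12,-0.01,3.23],0.08,-0.4],
  ],
)

```text
time: 1.95
tool_pos: [0.497, -0.2892, 0.0943]
ee_rot: [2.422, 1.999, -0.0]
force: [0.4, -0.2, -0.1]
opening: 0.0644
gripper_force: 0.0
```

```bash
python3 - <<'E'
from h import *
go(498,-286,93,-10.6)
d=cam('wrist'); save(d,'w2.png',(180,150,380,300),3.5)
print((proj(d,[[.498,-.286,.115]])-[180,150])*3.5, env.sense()['force'])
E
```

```text
t 1.95 pos [ 497.  -289.2   94.3] yaw -10.94 tilt 0.06 -> shift [0.11 0.01 0.04] turn -0.06
[[344.87445701 520.75213421]] [ 0.67930964  0.03239971 -0.02101299]
```

View pics/w2.png

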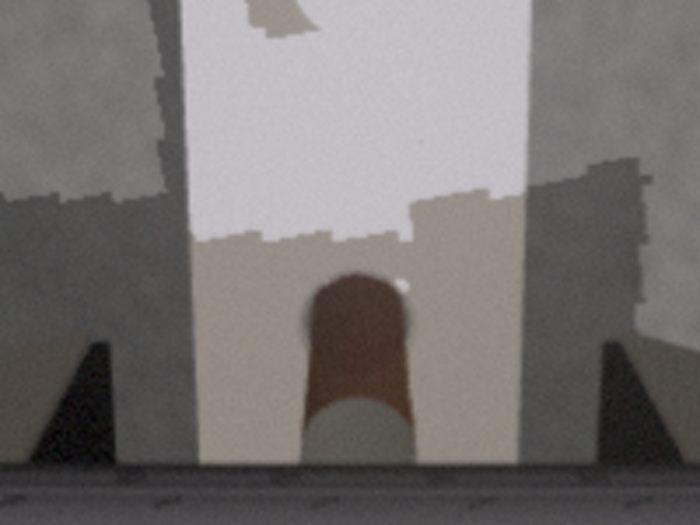

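The tube stands between the fingers: crop column 358, against a finger midpoint of about 356. Its far edge meets the rack top at about row 272. I'll work out its offset along tool x from that edge.

```bash
python3 - <<'E'
from h import *
d=load('wrist')
e=hit(d,[(180+358/3.5,150+272/3.5)],.05)[0]*1000
c=hit(d,[(180+358/3.5,150+397/3.5)],.093)[0]*1000
T=R.from_rotvec(env.sense()['ee_rot']).as_matrix()
print(e,e-7*T[:,0]*1,c,c-7*T[:,0])
p=e-7*T[:,0]
go(p[0],p[1],93,-10.6)
E
```

```text
[ 500.7233602  -280.36806558   50.        ] [ 499.39811559 -287.24147045   50.00567626] [ 500.24712609 -281.98837322   93.        ] [ 498.92188148 -288.86177809   93.00567626]
t 2.0 pos [ 497.4 -289.    94.5] yaw -10.91 tilt 0.09 -> shift [0.07 0.06 0.05] turn -0.05
```

Emit:
carry_out(
  steps=[
    [[0.04,0.06,0.05],0,-0.4],
    [[0.04,0.06,0.05],0,-0.4],
    [[0.04,0.06,0.05],0,1],
    [[0.04,0.06,0.05],0,1],
    [[0.04,0.06,0.05],0,1],
    [[0.04,0.06,0.05],0,1],
    [[0.04,0.06,0.05],0,1],
    [[0.04,0.06,0.05],0,1],
    [[0.04,0.06,0.05],0,1],
    [[0.04,0.06,0.05],0,1],
    [[0.04,0.06,0.05],0,1],
    [[0.04,0.06,0.05],0,1],
  ],
  newtons=20,
)

```text
time: 3.0
tool_pos: [0.499, -0.2872, 0.0919]
ee_rot: [-2.421, -2.001, 0.0]
force: [-1.5, -0.4, 0.6]
opening: 0.0136
gripper_force: 20.0
```

Emit:
carry_out(
  steps=[
    [[0,0,-0.4],0,1],
    [[0,0,-0.9],0,1],
    [[0,0,-1.5],0,1],
    [[0,0,-2.2],0,1],
    [[0,0,-3.0],0,1],
    [[0,0,-3.9],0,1],
    [[0,0,-3.9],0,1],
    [[0,0,-3.9],0,1],
  ],
)

```text
time: 3.67
tool_pos: [0.5002, -0.2876, 0.2114]
ee_rot: [2.418, 1.999, 0.003]
force: [-0.7, 0.8, -0.7]
opening: 0.0131
gripper_force: 20.0
```

```bash
python3 - <<'E'
from h import *
s=env.sense();print(s['opening'],s['gripper_force'],s['force'])
go(487.5,-29.5,207,12)
go(484,-85,207,12)
E
```

```text
0.013076149882202707 19.994567222893238 [-0.66795064  0.80914166 -0.71533592]
t 3.67 pos [ 500.2 -287.6  211.4] yaw -10.84 tilt 0.24 -> shift [ 8.37 -2.04  0.13] turn -3.81
t 3.67 pos [ 500.2 -287.6  211.4] yaw -10.84 tilt 0.24 -> shift [ 6.53 -1.8   0.13] turn -3.81
```

Emit:
carry_out(
  steps=[
    [[0.4,-0.1,0],-0.4,1],
    [[1.0,-0.3,0],-0.8,1],
    [[1.7,-0.5,0],-1.2,1],
    [[2.4,-0.7,0],-1.6,1],
    [[3.1,-0.9,0.1],-2,1],
    [[3.8,-1.1,0.1],-2.5,1],
    [[4.5,-1.3,0.1],-3,1],
    [[5.1,-1.5,0.1],-3.4,1],
    [[5.5,-1.6,0.1],-3.8,1],
    [[5.7,-1.7,0.1],-3.8,1],
    [[5.7,-1.7,0.1],-3.8,1],
    [[5.7,-1.7,0.1],-3.8,1],
  ],
)

```text
time: 4.67
tool_pos: [0.4813, -0.1103, 0.206]
ee_rot: [1.979, 2.439, -0.001]
force: [0.3, -0.7, 0.2]
opening: 0.0133
gripper_force: 20.0
```

Emit:
carry_out(
  steps=[
    [[0,0,0],0,1],
    [[0,0,0],0,1],
    [[0,0,0],0,1],
  ],
)

```text
time: 4.92
tool_pos: [0.4813, -0.1106, 0.2058]
ee_rot: [-1.98, -2.439, 0.0]
force: [-0.7, -0.6, 0.3]
opening: 0.0136
gripper_force: 20.0
```

```bash
python3 - <<'E'
from h import *
d=cam('wrist'); save(d,'w3.png',(160,0,400,290),2.05)
go(487.5,-29.5,207,12)
print((proj(d,np.array([[487.5,-29.5,65],[474,38.5,120],[481,3.5,130]])/1000)-[160,0])*2.05)
E
```

```text
t 4.97 pos [ 481.3 -110.4  205.9] yaw 11.87 tilt 0.01 -> shift [ 2.6   0.76 -0.04] turn -0.02
[[308.76854481 199.71388477]
 [331.44173706 -70.08557359]
 [331.33754849  61.96745954]]
```

View pics/w3.png

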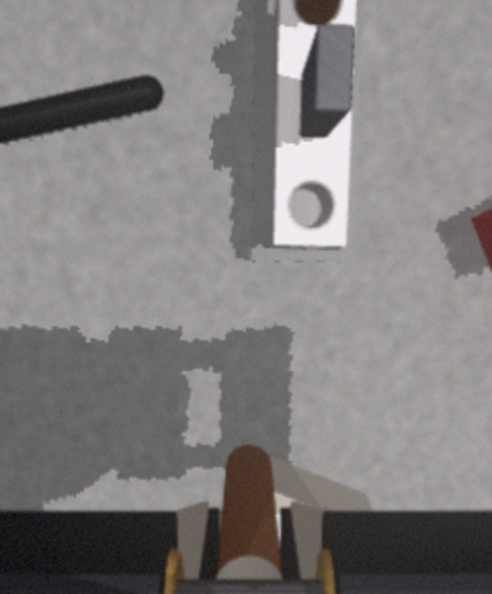

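The bore's mouth is at crop (311,204), the near block edge runs from (274,246) to (346,246), and the tab top is at about (335,67). The foot of the held tube ends at (248,446).

```bash
python3 - <<'E'
from h import *
d=load('wrist'); f=lambda L:np.array(L)/2.05+[160,0]-.25
T=R.from_rotvec(env.sense()['ee_rot']).as_matrix()
b=hit(d,f([(311,204)]),.065)*1000
e=hit(d,f([(274,246),(346,246),(279,1),(358,1)]),.065)*1000
t=hit(d,f([(317,110),(349,110),(321,25),(354,25)]),.13)*1000
print('bore',b,'\nedge',e,'\ntab',t,t.mean(0))
l=e[2]-e[0];r=e[3]-e[1];q=t[2]-t[0]
print('yaws',[np.degrees(np.arctan2(-v[0],v[1])).round(1) for v in(l,r,q)])
m=(e[0]+e[1])/2; a=np.radians(12); u=np.array([-np.sin(a),np.cos(a)]);print('bore from edge',m[:2]+14*u)
foot=hit(d,f([(248,446)]),.1245)[0]*1000-6.5*T[:,0]
cap=hit(d,f([(250,557)]),.124+.083)[0]*1000-7*T[:,0]
print('foot',foot,'cap edge',cap,env.sense()['tool_pos']*1000)
E
```

```text
bore [[488.3978837  -30.65064957  65.        ]] 
edge [[478.52750266 -47.85657167  65.        ]
 [504.19327819 -42.40901104  65.        ]
 [462.76144432  32.71104826  65.        ]
 [489.11351919  38.4061921   65.        ]] 
tab [[479.8181185   -9.05785438 130.        ]
 [488.2691439   -7.23721199 130.        ]
 [476.08338646  11.97035609 130.        ]
 [484.61120931  13.82355207 130.        ]] [482.19546454   2.37471045 130.        ]
yaws [np.float64(11.1), np.float64(10.6), np.float64(10.1)]
bore from edge [488.44962675 -31.43872495]
foot [ 482.63424907 -113.22836395  124.50083887] cap edge [ 483.03118527 -112.6834127   207.0009034 ] [ 481.27289335 -110.44931745  205.85444606]
```

```bash
python3 -c "
from h import *
go(487.5,-29.5,207,11)
go(487.5,-29.5,160,11)"
```

```text
t 4.97 pos [ 481.3 -110.4  205.9] yaw 11.87 tilt 0.01 -> shift [ 2.6   0.76 -0.04] turn 0.15
t 4.97 pos [ 481.3 -110.4  205.9] yaw 11.87 tilt 0.01 -> shift [2.6  0.76 1.53] turn 0.15
```

Emit:
carry_out(
  steps=[
    [[0.5,0.15,0],0.15,1],
    [[1.1,0.3,0],0.15,1],
    [[1.8,0.5,0],0.15,1],
    [[2.3,0.65,0],0.15,1],
    [[2.6,0.76,0.2],0.15,1],
    [[2.6,0.76,0.6],0.15,1],
    [[2.6,0.76,1.1],0.15,1],
    [[2.6,0.76,1.53],0.15,1],
    [[2.6,0.76,1.53],0.15,1],
    [[2.6,0.76,1.53],0.15,1],
    [[2.6,0.76,1.53],0.15,1],
    [[2.6,0.76,1.53],0.15,1],
  ],
)

```text
time: 5.97
tool_pos: [0.488, -0.0287, 0.1609]
ee_rot: [1.997, 2.424, 0.001]
force: [0.2, -0.2, 0.2]
opening: 0.0133
gripper_force: 20.0
```

```bash
python3 - <<'E'
from h import *
go(487.5,-29.5,160,11)
ims=[]
for n in('scene','side','wrist'):
    d=cam(n); c=proj(d,[[.4875,-.03,.075]])[0].astype(int); h=(22,45) if n!='wrist' else (40,80); x0,y0=c[0]-h[0],c[1]-h[1]
    k=594/(2*h[1]); im=cv2.resize(d['image'][max(y0,0):y0+2*h[1],x0:x0+2*h[0],::-1],None,fx=k,fy=k,interpolation=2)
    print(n,x0,y0,k,im.shape); ims.append(im)
H=max(i.shape[0] for i in ims)
cv2.imwrite('pics/m1.png',np.hstack([np.pad(i,((0,H-i.shape[0]),(0,0),(0,0))) for i in ims])[:600,:800])
E
```

```text
t 5.97 pos [488.  -28.7 160.9] yaw 11.04 tilt 0.08 -> shift [-0.02 -0.02  0.03] turn 0.01
scene 257 169 6.6 (594, 290, 3)
side 261 168 6.6 (594, 290, 3)
wrist 238 142 3.7125 (594, 297, 3)
```

View pics/m1.png

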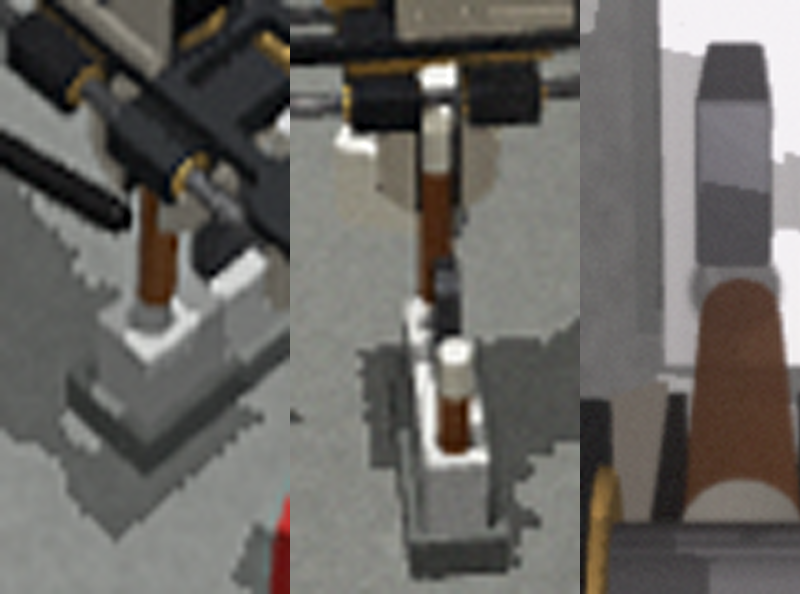

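In all three views the tube foot hangs over the bore. In the wrist panel the tube's centre column is 738 and the bore's is 736. I'll check the fore-aft position against projected circles.

```bash
python3 - <<'E'
from h import *
def ext(d,c,r,z,o,k,dx):
    a=np.linspace(0,2*np.pi,60); P=np.c_[c[0]+r*np.cos(a),c[1]+r*np.sin(a),np.full(60,z)]/1000
    p=(proj(d,P)-o+.5)*k+[dx,0]; return 'x %.0f..%.0f y %.0f..%.0f'%(p[:,0].min(),p[:,0].max(),p[:,1].min(),p[:,1].max())
for n,o,k,dx in(('scene',(257,169),6.6,0),('wrist',(238,142),3.7125,580)):
    d=load(n)
    for c in((488.4,-31),(488,-28.7),(488,-33)):
        print(n,c,'bore',ext(d,c,8,65,o,k,dx),'| foot r7 z81',ext(d,c,7,81,o,k,dx),'| r5 z79',ext(d,c,5,79,o,k,dx))
E
```

```text
scene (488.4, -31) bore x 126..172 y 303..342 | foot r7 z81 x 130..170 y 281..316 | r5 z79 x 136..164 y 289..314
scene (488, -28.7) bore x 131..177 y 299..338 | foot r7 z81 x 135..175 y 278..312 | r5 z79 x 141..169 y 285..310
scene (488, -33) bore x 121..166 y 304..343 | foot r7 z81 x 125..165 y 283..317 | r5 z79 x 130..159 y 291..315
wrist (488.4, -31) bore x 692..780 y 248..333 | foot r7 z81 x 694..777 y 278..357 | r5 z79 x 706..765 y 286..342
wrist (488, -28.7) bore x 692..780 y 235..320 | foot r7 z81 x 694..777 y 265..344 | r5 z79 x 707..765 y 273..329
wrist (488, -33) bore x 687..776 y 258..342 | foot r7 z81 x 690..772 y 289..367 | r5 z79 x 702..760 y 297..352
```

Emit:
carry_out(
  steps=[
    [[0,0,0.15],0,1],
    [[0,0,0.3],0,1],
    [[0,0,0.45],0,1],
    [[0,0,0.6],0,1],
    [[0,0,0.75],0,1],
    [[0,0,0.75],0,1],
    [[0,0,0.75],0,1],
  ],
)

```text
time: 6.7
tool_pos: [0.4872, -0.0286, 0.1371]
ee_rot: [-1.997, -2.425, 0.001]
force: [0.2, 0.1, 0.1]
opening: 0.0134
gripper_force: 20.0
```

No force at 10 mm into the bore, so I'll go on down.

Emit:
carry_out(
  steps=[
    [[0,0,0.15],0,1],
    [[0,0,0.3],0,1],
    [[0,0,0.45],0,1],
    [[0,0,0.6],0,1],
    [[0,0,0.75],0,1],
    [[0,0,0.9],0,1],
    [[0,0,1.05],0,1],
    [[0,0,1.2],0,1],
    [[0,0,1.2],0,1],
    [[0,0,1.2],0,1],
  ],
)

```text
time: 7.53
tool_pos: [0.4872, -0.0286, 0.1012]
ee_rot: [-1.997, -2.425, 0.001]
force: [0.5, 0.6, 0.2]
opening: 0.0135
gripper_force: 20.0
```

Emit:
carry_out(
  steps=[
    [[0,0,0.04],0,1],
    [[0,0,0.08],0,1],
    [[0,0,0.12],0,1],
    [[0,0,0.14],0,1],
    [[0,0,0.16],0,1],
    [[0,0,0.16],0,1],
  ],
)

```text
time: 8.03
tool_pos: [0.4875, -0.0286, 0.0968]
ee_rot: [1.997, 2.425, 0.0]
force: [-0.7, 0.1, 0.7]
opening: 0.0135
gripper_force: 20.0
```

Emit:
carry_out(
  steps=[
    [[0,0,0],0,0.5],
    [[0,0,0],0,0.1],
    [[0,0,0],0,0.1],
    [[0,0,0],0,0.1],
    [[0,0,0],0,0.1],
    [[0,0,-0.3],0,0.1],
    [[0,0,-0.8],0,0.1],
    [[0,0,-1.5],0,0.1],
    [[0,0,-2.3],0,0.1],
    [[0,0,-2.6],0,0.1],
    [[0,0,-2.6],0,0.1],
    [[0,0,-2.6],0,0.1],
  ],
)

```text
time: 9.03
tool_pos: [0.4875, -0.0288, 0.175]
ee_rot: [1.997, 2.424, 0.001]
force: [-0.2, 0.2, -0.8]
opening: 0.0411
gripper_force: 0.0
```

```bash
python3 - <<'E'
from h import *
go(481.7,4,103,11)
ims=[]
d=cam('wrist')
im=cv2.resize(d['image'][0:300,150:420,::-1],None,fx=2,fy=2,interpolation=2); ims.append(im)
d=cam('side'); c=proj(d,[[.48,0,.09]])[0].astype(int); x0,y0=c[0]-25,c[1]-60
ims.append(cv2.resize(d['image'][y0:y0+120,x0:x0+50,::-1],None,fx=5,fy=5,interpolation=2)); print(x0,y0)
cv2.imwrite('pics/m2.png',np.hstack(ims))
E
```

```text
t 9.03 pos [487.5 -28.8 175. ] yaw 11.04 tilt 0.07 -> shift [1.11 0.02 2.4 ] turn 0.01
260 157
```

View pics/m2.png

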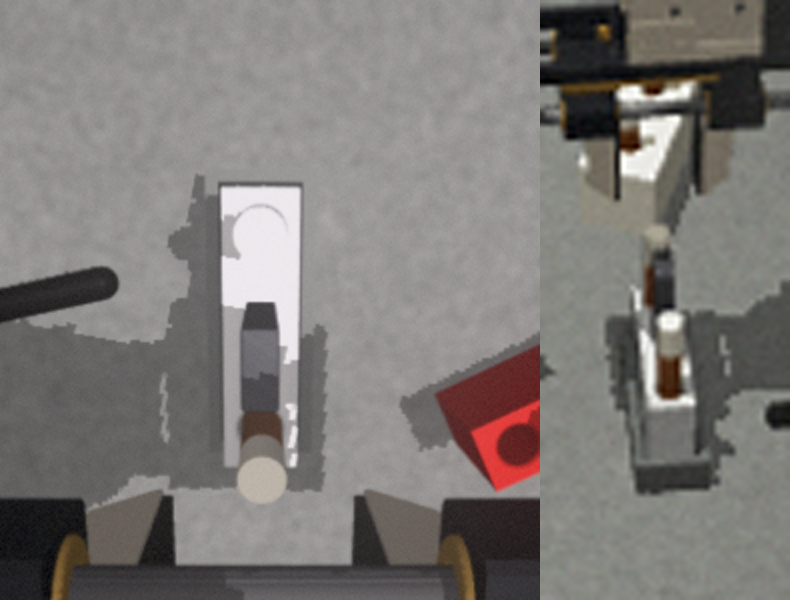

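Both tubes are seated at equal height, and the carrier lies square to the gripper: block edges at columns 219–303, tab at 261, finger midpoint at 263. Now I'll move over to the tab and down.

Emit:
carry_out(
  steps=[
    [[0.4,0,0],0,0.1],
    [[0.8,0,0],0,0.1],
    [[1.13,0,0],0,0.1],
    [[1.13,0,0.3],0,0.1],
    [[1.13,0,0.8],0,0.1],
    [[1.13,0,1.4],0,0.1],
    [[1.13,0,2.0],0,0.1],
    [[1.13,0,2.4],0,0.1],
    [[1.13,0,2.4],0,0.1],
    [[1.13,0,2.4],0,0.1],
  ],
)

```text
time: 9.97
tool_pos: [0.4801, 0.0043, 0.1016]
ee_rot: [-1.996, -2.424, 0.003]
force: [0.8, 0.1, 0.1]
opening: 0.0413
gripper_force: 0.0
```

Emit:
carry_out(
  steps=[
    [[0,0,0],0,0.6],
    [[0,0,0],0,1],
    [[0,0,0],0,1],
    [[0,0,0],0,1],
    [[0,0,0],0,1],
    [[0,0,0],0,1],
    [[0,0,0],0,1],
    [[0,0,0],0,1],
    [[0,0,0],0,1],
    [[0,0,0],0,1],
  ],
  newtons=50,
)

```text
time: 10.8
tool_pos: [0.481, 0.0046, 0.103]
ee_rot: [1.997, 2.425, 0.0]
force: [-1.3, -0.3, 6.4]
opening: 0.0096
gripper_force: 50.0
```

```bash
python3 -c "
from h import *
go(481,4.6,103,11);s=env.sense();print(s['moment'],s['force'])"
```

```text
t 10.8 pos [481.    4.6 103. ] yaw 11.05 tilt 0.02 -> shift [ 0. -0.  0.] turn 0.01
[-0.15779392  0.16044831 -0.01480534] [-1.27858153 -0.26688322  6.39948363]
```

Gripped: opening 9.6 mm at 50 N. Lifting straight up.

Emit:
carry_out(
  steps=[
    [[0,0,-0.2],0,1],
    [[0,0,-0.5],0,1],
    [[0,0,-0.8],0,1],
    [[0,0,-1.2],0,1],
    [[0,0,-1.7],0,1],
    [[0,0,-2.2],0,1],
    [[0,0,-2.7],0,1],
    [[0,0,-3.2],0,1],
    [[0,0,-3.7],0,1],
    [[0,0,-4.2],0,1],
    [[0,0,-4.7],0,1],
    [[0,0,-4.7],0,1],
  ],
)

```text
time: 11.8
tool_pos: [0.4821, 0.0051, 0.2469]
ee_rot: [1.995, 2.423, 0.005]
force: [0.9, 1.5, -5.6]
opening: 0.0099
gripper_force: 50.0
```

```bash
python3 -c "
from h import *
go(519,312,243,-10);go(510,265,243,-10);s=env.sense();print(s['moment'],s['force'],s['opening'])
d=load('side');S=load('scene')"
```

```text
t 11.8 pos [482.1   5.1 246.9] yaw 11.07 tilt 0.26 -> shift [9.8  3.17 0.14] turn 3.51
t 11.8 pos [482.1   5.1 246.9] yaw 11.07 tilt 0.26 -> shift [8.32 2.58 0.14] turn 3.51
[ 0.03000598 -0.23657147  0.02902378] [ 0.91759206  1.54728323 -5.57109229] 0.009862746024225153
```

Emit:
carry_out(
  steps=[
    [[0.2,0.05,0],0.3,1],
    [[0.5,0.1,0],0.6,1],
    [[0.9,0.25,0],1.0,1],
    [[1.4,0.35,0],1.4,1],
    [[1.9,0.5,0],1.8,1],
    [[2.5,0.6,0],2.2,1],
    [[3.1,0.8,0],2.6,1],
    [[3.6,0.9,0],3.0,1],
    [[4.1,1.05,0],3.3,1],
    [[4.5,1.15,0],3.5,1],
    [[4.7,1.19,0],3.5,1],
    [[4.7,1.19,0],3.5,1],
  ],
)

```text
time: 12.8
tool_pos: [0.4883, 0.1513, 0.2433]
ee_rot: [-2.402, -2.024, 0.0]
force: [-0.2, -0.5, -4.8]
opening: 0.0096
gripper_force: 50.0
```

Emit:
carry_out(
  steps=[
    [[0,0,0],0,1],
    [[0,0,0],0,1],
    [[0,0,0],0,1],
  ],
)

```text
time: 13.05
tool_pos: [0.4889, 0.1486, 0.2435]
ee_rot: [2.406, 2.019, -0.001]
force: [-0.7, -0.1, -4.5]
opening: 0.0099
gripper_force: 50.0
```

```bash
python3 - <<'E'
from h import *
d=cam('wrist'); go(519,312,243,-10)
c=proj(d,[[.519,.312,.105]])[0]; print('slot predicted',c)
g=cv2.cvtColor(d['image'],cv2.COLOR_RGB2GRAY)
for th in(20,35,50,70,90):
    cn,_=cv2.findContours((g<th).astype(np.uint8),cv2.RETR_EXTERNAL,cv2.CHAIN_APPROX_NONE)
    k=min(cn,key=lambda q:-cv2.pointPolygonTest(q,tuple(map(float,c)),True)); k=k[:,0]
    P=hit(d,k,.103)[:,:2]*1000
    r=cv2.minAreaRect(P.astype(np.float32)); print(th,len(k),k.min(0),k.max(0),np.round(r[0],1),np.round(r[1],1),round(r[2],2))
print(g[::12,::16][:,6:28])
E
```

```text
t 13.1 pos [489.  148.8 243.6] yaw -10.01 tilt 0.03 -> shift [5.53 0.04 0.02] turn -0.0
slot predicted [281.02863553 -34.64307967]
20 1 [17 22] [17 22] [324.6 313.9] [0. 0.] 0.0
35 13 [283   0] [287   3] [518.2 289.6] [1.4 3.4] 37.09
50 142 [275   0] [303  45] [518.2 275.1] [30.  19.7] 80.67
70 164 [266   0] [304  46] [515.4 275.3] [30.5 27. ] 80.04
90 169 [265   0] [304  46] [515.1 275.4] [30.8 27.3] 80.7
[[135 137 130 136 141 141 159 161 161 156 157  54  36  50 157 155 156 153
  156  56  53  51]
 [136 136 138 144 132 141 160 161 158 159 161  56  38  56 160 158 157 154
  132 104 102 101]
 [133 137 135 141 133 135 162 161 158 158 157  58  41  67 160 159 156 159
  118  58  57  54]
 [132 140 132 138 140 141 163 161 161 159 156  60  41  73 162 158 157 159
   78  99  91  84]
 [134 134 141 137 136 141 161 161 163 163 161 127 120 115 161 160 159 158
   62  61  61  52]
 [130 144 134 139 137 140 163 162 162 161 163 168 166 169 163 165 163 160
   65  62  57  56]
 [140 137 140 136 138 143 161 160 163 163 164 167 170 166 165 162 161 161
   63  66  59  71]
 [136 137 145 138 141 139 160 162 160 1
[... 1865 characters left out ...]
8  57  57  77  47  48  43  44
   45  46  48  48]
 [ 92  87  33  30  25  32  30  29  31  30  73  59  56  79  47  33  31  30
   32  28  24  39]
 [ 66  72  52  50  48  39  40  38  37  35  69  99  92  80  64  62  64  62
   65  63  63  66]
 [ 21   9  15  17  18  13  19  24  18  22  20  23  27  24  25  23  26  29
   23  26  25  23]
 [ 18  18  14  20  12  17  24  21  12  24  15  18  17  20  27  23  28  26
   22  27  25  23]
 [ 21  12  13  14  16  15   7  22  20  15  18  19  22  23  24  27  22  31
   30  27  25  19]
 [ 85  85  88  87  87  85  90  86  87  88  86  89  86  87  94  96  96  96
   60  60  58  58]
 [ 87  84  86  86  85  87  85  84  86  83  86  86  87  87  83  95  96  96
   94  45  49  49]]
```

Only the near end of the slot is in the frame. Moving 68 mm closer, still well above the lid.

Emit:
carry_out(
  steps=[
    [[0.3,0,0],0,1],
    [[0.7,0,0],0,1],
    [[1.2,0,0],0,1],
    [[1.7,0,0],0,1],
    [[2.1,0,0],0,1],
    [[2.25,0.02,0],0,1],
    [[2.25,0.02,0],0,1],
    [[2.25,0.02,0],0,1],
    [[2.25,0.02,0],0,1],
    [[2.25,0.02,0],0,1],
  ],
)

```text
time: 13.93
tool_pos: [0.5012, 0.2152, 0.2436]
ee_rot: [2.406, 2.019, -0.001]
force: [0.2, 0.1, -5.6]
opening: 0.0094
gripper_force: 50.0
```

```bash
python3 - <<'E'
from h import *
d=cam('wrist'); go(519,312,243,-10)
c=proj(d,[[.519,.312,.105]])[0]; print('slot predicted',c)
g=cv2.cvtColor(d['image'],cv2.COLOR_RGB2GRAY)
for th in(35,50,70,90,110,130):
    cn,_=cv2.findContours((g<th).astype(np.uint8),cv2.RETR_EXTERNAL,cv2.CHAIN_APPROX_NONE)
    k=max(cn,key=lambda q:cv2.pointPolygonTest(q,tuple(map(float,c)),True))[:,0]
    for z in (.102,.105):
        r=cv2.minAreaRect((hit(d,k,z)[:,:2]*1000).astype(np.float32)); print(th,z,len(k),k.min(0),k.max(0),np.round(r[0],1),np.round(r[1],1),round(r[2],2))
for v in (40,70,100): print(v,g[v,250:310])
for u in (275,285): print(u,g[0:30,u],g[110:160,u])
E
```

```text
t 13.98 pos [501.2 215.3 243.7] yaw -10.01 tilt 0.03 -> shift [3.28 0.02 0.02] turn -0.0
slot predicted [280.27673674  68.77052701]
35 0.102 1 [287   7] [287   7] [530.9 352.4] [0. 0.] 0.0
35 0.105 1 [287   7] [287   7] [530.8 351.7] [0. 0.] 0.0
50 0.102 402 [266   5] [302 117] [522.6 316.1] [77.4 25.8] 80.65
50 0.105 402 [266   5] [302 117] [522.5 315.8] [76.6 25.5] 80.65
70 0.102 347 [265   2] [303 140] [521.1 308.7] [96.2 27.2] 80.02
70 0.105 347 [265   2] [303 140] [521.  308.4] [95.2 26.9] 80.02
90 0.102 350 [265   1] [303 141] [521.2 308.6] [97.6 27.7] 80.02
90 0.105 350 [265   1] [303 141] [521.1 308.4] [96.5 27.4] 80.02
110 0.102 356 [264   1] [304 141] [521.3 308.6] [97.7 28.5] 80.23
110 0.105 356 [264   1] [304 141] [521.3 308.3] [96.6 28.2] 80.23
130 0.102 381 [261   0] [308 145] [521.3 307.4] [101.3  33.1] 80.1
130 0.105 381 [261   0] [308 145] [521.3 307.1] [100.2  32.7] 80.1
40 [164 166 167 166 166 168 168 165 167 165 148 137 135 132 115  63  43  46
  43  44  42  44  49  47  47  42  45  42  43  45  45  44  45  43  43  45
  40  42  41  43  44  44  45  42  43  42  41  42 
[... 508 characters left out ...]
  53  66  99
 122 126 128 139 160 168]
275 [123  91  62  62  56  45  38  38  37  40  40  43  35  41  42  42  41  43
  43  45  42  40  43  43  41  44  47  42  43  42] [ 61  62  63  62  62  66  64  68  66  62  55  55  59  63  63  61  59  64
  63  66  68  67  65  59  58  61  61  65  62  62  67  84 122 138 139 138
 150 165 133 115 112 114 112 114 116 112 115 116 118 134]
285 [119  87  65  59  56  45  39  41  38  38  44  39  37  44  42  35  41  40
  40  40  41  41  41  44  44  42  39  42  41  46] [ 48  49  50  51  50  49  52  53  54  54  48  49  49  52  50  52  52  50
  53  52  55  50  50  53  55  54  53  56  55  53  56  81 117 133 133 136
 145 163 131 114 114 116 115 116 116 114 115 114 114 133]
```

Using its dark outline at z = 102 mm, the slot measures 97.7 x 28 mm, against 98 x 28 given. Its centre is (521.3,308.6) with yaw -10.0°. This camera reads about 2.5 mm short along tool x, which the other two views confirm (they give about (521,311)). I'll check the held carrier in the same picture.

```bash
python3 - <<'E'
from h import *
d=load('wrist'); g=cv2.cvtColor(d['image'],cv2.COLOR_RGB2GRAY).astype(int)
for u in(268,281,294): print(u,g[148:176,u])
for v in(172,200,215): print(v,g[v,240:325])
s=env.sense();T=R.from_rotvec(s['ee_rot']).as_matrix(); C=s['tool_pos'];top=C+T[:,2]*.038
for a in(48,):
  print((proj(d,[top+T[:,0]*a/1000+T[:,1]*b/1000 for b in(-13,0,13)])))
print(proj(d,[top+T[:,0]*.03+T[:,1]*b/1000 for b in(-13,13)]))
go(521.3,311,243,-10)
E
```

```text
268 [130 113 114 114 115 115 115 115 115 117 117 133 188 232 235 235 234 235
 235 236 236 235 236 235 235 234 235 228]
281 [131 113 114 115 113 114 117 115 117 114 118 132 189 231 233 235 236 235
 235 235 234 234 227 180 129  85  76  77]
294 [132 118 114 116 115 116 120 118 117 118 120 134 193 232 234 234 234 236
 235 234 235 236 236 236 235 235 233 220]
172 [118 119 115 119 118 116 119 118 118 121 117 119 119 122 150 215 233 236
 235 236 234 235 235 235 235 235 235 235 235 235 236 233 231 224 209 184
 165 133 133 140 136 129 141 144 160 164 167 178 197 221 227 231 234 235
 235 237 236 236 236 235 236 236 236 235 236 235 235 230 201 176 173 172
 172 172 172 172 171 173 170 170 169 168 170 169 170]
200 [117 114 116 116 113 116 114 118 115 113 115 115 116 118 122 137 160 167
 168 168 170 167 165 163 140 122 119 128 151 194 225 232 236 234 235 236
 235 236 236 234 235 235 234 236 237 234 235 236 234 236 236 235 231 212
 171 146 135 137 171 230 235 235 235 235 236 236 230 199 134 119 119 120
 119 118 120 120 120 117 120 123 117 120 119 119 119]
215 [102 102 104 105 104 103 105 105 105 108 109 103 107 108 107 124 159 166
 167 170 168 191 233 234 235 235 235 234 235 236 234 236 235 234 235 235
 234 234 235 234 235 234 235 235 235 235 235 236 235 235 234 235 234 234
 235 235 234 236 235 235 233 217 173 165 168 168 166 163 161 156 158 156
 159 157 159 160 163 161 156 155 155 154 155 158 159]
[[251.65793471 155.74834355]
 [278.42680011 155.73070042]
 [305.19890257 155.74490908]]
[[252.38253266 191.96043039]
 [304.60705108 191.95915061]]
t 13.98 pos [501.2 215.3 243.7] yaw -10.01 tilt 0.03 -> shift [3.26 0.1  0.02] turn -0.0
```

Emit:
carry_out(
  steps=[
    [[0.3,0,0],0,1],
    [[0.7,0,0],0,1],
    [[1.2,0.02,0],0,1],
    [[1.8,0.04,0],0,1],
    [[2.4,0.06,0],0,1],
    [[2.9,0.08,0],0,1],
    [[3.26,0.08,0],0,1],
    [[3.26,0.08,0.3],0,1],
    [[3.26,0.08,0.7],0,1],
    [[3.26,0.08,1.1],0,1],
    [[3.26,0.08,1.15],0,1],
    [[3.26,0.08,1.15],0,1],
  ],
)

```text
time: 14.98
tool_pos: [0.5199, 0.3103, 0.2074]
ee_rot: [2.407, 2.019, -0.006]
force: [0.4, -0.1, -4.4]
opening: 0.0099
gripper_force: 50.0
```

Emit:
carry_out(
  steps=[
    [[0,0,0],0,1],
    [[0,0,0.05],0,1],
    [[0,0,0.1],0,1],
    [[0,0,0.1],0,1],
  ],
)

```text
time: 15.32
tool_pos: [0.5205, 0.3121, 0.2063]
ee_rot: [2.406, 2.02, 0.001]
force: [-0.1, -0.1, -5.4]
opening: 0.0097
gripper_force: 50.0
```

```bash
python3 -c "
from h import *
go(520.8,311,143,-10);s=env.sense();print(s['moment'],s['force'],s['opening'])"
```

```text
t 15.32 pos [520.5 312.1 206.3] yaw -9.96 tilt 0.02 -> shift [-0.03  0.02  2.11] turn 0.01
[-0.03763979 -0.07240224 -0.05878596] [-0.13931264 -0.14573093 -5.3849347 ] 0.009713991167748237
```

Emit:
carry_out(
  steps=[
    [[-0.02,0,0.05],0,1],
    [[-0.02,0,0.1],0,1],
    [[-0.02,0,0.15],0,1],
    [[-0.02,0,0.2],0,1],
    [[-0.02,0,0.25],0,1],
    [[-0.02,0,0.3],0,1],
    [[-0.02,0,0.3],0,1],
    [[-0.02,0,0.3],0,1],
  ],
)

```text
time: 15.98
tool_pos: [0.5202, 0.3115, 0.197]
ee_rot: [-2.406, -2.021, 0.001]
force: [-1.0, -0.6, -4.8]
opening: 0.01
gripper_force: 50.0
```

```bash
python3 -c "
from h import *
go(520.8,311,143,-10);s=env.sense();print(s['moment'],s['force'],s['opening'])"
```

```text
t 15.98 pos [520.2 311.5 197. ] yaw -9.94 tilt 0.02 -> shift [-0.01  0.02  1.8 ] turn 0.01
[-0.15680739 -0.01897028  0.00460073] [-1.00283657 -0.61968631 -4.79652274] 0.00998491209195393
```

No resistance and 6 mm inside the slot. I'll continue down in stages.

Emit:
carry_out(
  steps=[
    [[0,0,0.08],0,1],
    [[0,0,0.16],0,1],
    [[0,0,0.24],0,1],
    [[0,0,0.32],0,1],
    [[0,0,0.4],0,1],
    [[0,0,0.4],0,1],
  ],
)

```text
time: 16.48
tool_pos: [0.52, 0.3115, 0.1845]
ee_rot: [-2.405, -2.021, 0.001]
force: [-0.2, -0.5, -5.6]
opening: 0.0097
gripper_force: 50.0
```

Emit:
carry_out(
  steps=[
    [[0,0,0.1],0,1],
    [[0,0,0.2],0,1],
    [[0,0,0.3],0,1],
    [[0,0,0.4],0,1],
    [[0,0,0.5],0,1],
    [[0,0,0.6],0,1],
    [[0,0,0.7],0,1],
    [[0,0,0.8],0,1],
    [[0,0,0.9],0,1],
    [[0,0,1.0],0,1],
    [[0,0,1.0],0,1],
    [[0,0,1.0],0,1],
  ],
)

```text
time: 17.48
tool_pos: [0.5201, 0.3116, 0.1549]
ee_rot: [-2.405, -2.021, 0.001]
force: [-0.3, -1.1, -5.2]
opening: 0.0095
gripper_force: 50.0
```

```bash
python3 -c "
from h import *
go(520.8,311,143,-10);s=env.sense();print(s['moment'],s['force'],s['opening'])"
```

```text
t 17.48 pos [520.1 311.6 154.9] yaw -9.94 tilt 0.03 -> shift [-0.01  0.03  0.4 ] turn 0.01
[-0.3277152  -0.0074718   0.01543627] [-0.34874285 -1.11354592 -5.22621051] 0.009542224883483646
```

Emit:
carry_out(
  steps=[
    [[0,0,0.1],0,1],
    [[0,0,0.2],0,1],
    [[0,0,0.3],0,1],
    [[0,0,0.37],0,1],
    [[0,0,0.4],0,1],
    [[0,0,0.4],0,1],
    [[0,0,0.4],0,1],
    [[0,0,0.4],0,1],
    [[0,0,0.4],0,1],
    [[0,0,0.4],0,1],
  ],
)

```text
time: 18.32
tool_pos: [0.5202, 0.3115, 0.1432]
ee_rot: [-2.406, -2.021, 0.0]
force: [-0.7, -1.6, -5.7]
opening: 0.0095
gripper_force: 50.0
```

```bash
python3 - <<'E'
from h import *
go(520.8,311,143,-10);s=env.sense();print(s['moment'],s['force'],s['opening'],s['gripper_force'])
ims=[]
for n,h,P in(('scene',(26,32),(.521,.311,.105)),('side',(30,32),(.521,.311,.105)),('wrist',(40,70),(.533,.355,.105))):
    d=cam(n); c=proj(d,[P])[0].astype(int); x0,y0=max(c[0]-h[0],0),max(c[1]-h[1],0)
    im=d['image'][y0:y0+2*h[1],x0:x0+2*h[0],::-1]; k=500/im.shape[0]
    ims.append(cv2.resize(im,(int(im.shape[1]*k*.55*1) if 0 else int(im.shape[1]*k),500),interpolation=2)); print(n,x0,y0,k)
H=np.hstack(ims);k=800/H.shape[1];print(k);cv2.imwrite('pics/fin.png',cv2.resize(H,(800,int(500*k)),interpolation=2))
E
```

```text
t 18.32 pos [520.2 311.5 143.2] yaw -9.94 tilt 0.01 -> shift [-0.01  0.02  0.01] turn 0.01
[-0.40123598  0.07894827 -0.05649308] [-0.73195962 -1.55416473 -5.67782955] 0.009500689790975162 49.998013973236084
scene 379 122 7.8125
side 224 281 7.8125
wrist 248 91 3.5714285714285716
0.6902502157031924
```

View pics/fin.png

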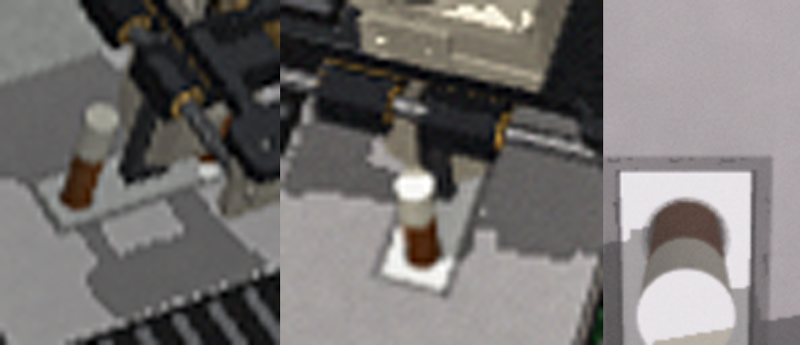

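The carrier sits in the slot with its top flush with the lid, the reference cap at (415,185) and the second tube behind the fingers. Its far block edge is at the same wrist-image row as before (about 160), so it hasn't slipped in the grip. TCP z is 143.2 mm, against 143 intended. Handing in.

```bash
python3 -c "
from station import env
print(env.close_job())"
```

```text
the job is handed in; nothing more can be done
None
```

I put the long sample tube in the carrier's empty bore, then lowered the carrier into the photometer slot, flush with the lid to within measurement error and still held clear of the floor; I handed the job in at about 18.5 s, and no verdict came back.

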